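# Put a board of elephants into the drying case

### The arm

A 6-joint arm with a two-finger parallel gripper is mounted at the origin on the work surface. World frame = base frame: x ahead of the robot, y to its left, z up, the work surface at z = 0. Lengths are in mm, angles in rad, forces in N, time in s.
With the tool pointing down it reaches from about 225 to 875 mm from the base axis. Payload 3.4 kg.
Tool frame: the origin (TCP) lies at the very end of the fingers, on their centre line; the grasp point (between the pads) lies 19 mm behind it; z points along the fingers, y is the line along which they close (so a half turn about z gives the same grasp; the last joint's range is limited). The gripper opens to 85 mm and grips with 20 to 120 N. Pads are 22 mm wide; open, the fingers measure 114 mm over their backs; the gripper's body (76 mm by 85 mm) begins 54 mm behind the grasp point. The pads swing forward as they close: fully open they stand 13 mm farther back than shut.
Start: joints at [1.174, 0.276, 1.505, -0, 1.361, -0.121], TCP at [156.598, 553.299, 231.328] pointing down, gripper open.
Joint ranges: [-2.89, 2.89], [-0.75, 2.08], [0.22, 2.7], [-1.18, 4.32], [0.11, 2.71], [-2.7, 2.7]. Speed limits (rad/s): [2.57, 2.57, 3.14, 3.14, 3.14, 3.14].

### API

Orientations are given as a 3x3 rotation matrix whose columns are the frame's x, y, z axes.
In Python, from workcell import * gives the robot as it stands. Calls block until the motion is done:
- move_pose(position, orientation): joint-space move of the TCP to a pose.
- movel(position, rot=None, v=150): straight line of the TCP; rot=None keeps the orientation; v is the mean speed in mm/s.
- goto_joints(angles): joint-space move.
- command_gripper(opening, grasp_force=None): finger opening in mm; grasp_force is the grip in N (None keeps the last); returns when the fingers have stopped.
- dwell(seconds).
- inverse_kinematics(position, orientation): joint angles nearest the present ones, or None.
- grab_frame(name): name is "scene" or "top"; returns a dict with "color" (480x640x3 uint8, red, green, blue), "range_z" (480x640 float32, mm along the optical axis (not along the pixel's ray), 0 where there is no reading), "fx", "fy", "cx", "cy" (pixels), "k1" (the pictures are not rectified: a ray, as slopes to the right and down, at radius r is drawn at 1 + k1 r^2 times it, then the intrinsics apply), "extrinsics" (4x4, takes a point from camera to world coordinates). Camera axes: x right, y up, looking along -z (the intrinsics and any distortion apply to the point x, -y, -z); pixel columns grow to the right and rows downward; lengths in mm; the calibration is good to about 2 mm. A picture is of the moment at which its call begins.
A pose or a line that the arm cannot do raises MotionError and nothing moves.
- sign_off(): hands the job in; it is judged then, once.
Readings, each from a call of its own:
- read_time(): time.
- read_joints(): joint angles.
- read_dq(): joint speeds.
- read_effort(): joint torques, N m.
- read_tool_pos(): TCP position.
- read_eef_rot(): TCP orientation.
- read_wrist_force(): force on the tool from outside, world axes, zero at the start.
- read_ft_torque(): the same for the moment, N m.
- read_grip_width(): finger opening in mm.
- read_gripper_force(): force on a finger pad.
Only numpy, scipy, OpenCV 4.12 (cv2) and the standard library are available. Lean on these libraries where they do the work, as an engineer would, in place of code of your own. Each camera call takes 0.05 s, during which the arm holds its last target. There are 200 camera calls.

### The job

Raise the sliding front sash of the clear drying case by its handle bar, slide the ware board with its two clay elephants completely inside, and then lower the sash all the way down. Both elephants must stay standing on the board throughout, and the vase, the bowl and the plaster mould beside the case must be left where they are.

Things in the scene. Friction and masses are not known exactly. Their poses are not given: they have to be found in the camera images.
- case: Fixed clear case, aluminium frame, no floor, 300 mm wide (y), 225 mm deep. Origin: on the bench under the middle of the sash; +x points into the case, z up. The sash (12 mm thick, mid-plane x = 0) runs between two guides 24 x 18 mm, 270 mm high, at y = +-150 mm (282 mm clear)
- sash (a joint): Height of the sash above shut, in m: 0 fully down (lower edge 1 mm over the bench), 0.200 fully up (lower edge 201 mm above the bench). The sash is 178 mm tall, counterweighted, and stays where it is left; raising or lowering it takes about 5 N
- sash_bar (a point): Middle of the sash's wooden handle bar, which moves with the sash; axes as the case's. Bar 16 x 16 mm in section, 150 mm long (y), 140 mm above the bench when shut, its axis 62 mm in front of the sash's mid-plane, on two 12 mm arms 60 mm either side of its middle. 48 mm of free air between bar and sash; nothing above it
- board: Loose plywood ware board, 160 mm (x) by 180 mm (y), 16 mm thick, 0.45 kg. Origin: centre of its underside; +x is the end towards the case (the elephants' end), z up
- grip_block (a point): Point on the axis of the wooden grip block on the board's robot-side end, 45 mm above the board's underside; axes as the board's. Block 30 mm (x) by 36 mm (y), from 16 to 50 mm above the underside, centred at board x = -65 mm, y = 0, flush with the board's end. It can be gripped across its 36 mm to slide the board, or pushed
- elephant_l: White clay elephant standing loose on the board, on its left (board +y) half: 78 mm long (x, head to +x), 44 mm wide, 62 mm high, 0.14 kg. Origin between its feet, z up
- elephant_r: The same elephant on the board's right (-y) half. Origin between its feet, z up
- vase: Loose plaster-coloured vase, 80 mm diameter, 140 mm high; bystander. Origin: centre of its underside
- bowl: Loose terracotta bowl, 110 mm diameter, 50 mm high; bystander. Origin: centre of its underside
- mould: Loose two-part plaster mould, a 90 x 89 x 75 mm block with a dark strap, 0.9 kg; bystander. Origin: centre of its underside
- case_middle (a point): Point on the bench in the middle of the space inside the case, 113 mm behind the sash; axes as the case's. The space runs from x = 7 to 220 mm of the case, is 295 mm wide and 170 mm high; the roof, 5 mm thick, begins 14 mm behind the sash's mid-plane, its top 175 mm up
There are look-alikes about, which are no part of the job. Leave any black or pink look-alike of the elephant_l alone.

How it is judged:
By the outcome, as a careful person would: the job done as asked, in the order asked, and still so for the second after the job is handed in, with the robot touching nothing.
It also fails if it takes over 72 s, if anything falls off the work surface, if the arm or the gripper's body presses on something with over 40 N, if the wrist force passes 120 N, or if a joint passes its speed limit or range.

## Working session

There is one attempt and no reset: what is moved stays moved. The work goes in short steps, each a Python script; the robot and the scene stay as the last script left them, time stands still between calls to the robot, and variables do not carry over. Pictures are saved under pics/ and viewed, at most 10 in all, crops included, and the job is handed in when it is done.

```bash
mkdir -p pics; ls; python3 - <<'E'
from workcell import *
import cv2, numpy as np
for n in ("scene","top"):
    f=grab_frame(n); np.savez("f_%s.npz"%n,**f)
    cv2.imwrite("pics/%s0.png"%n,f["color"][:,:,::-1])
    print(n,f["fx"],f["fy"],f["cx"],f["cy"],f["k1"],np.round(f["extrinsics"],3).tolist(),(f["range_z"]>0).mean())
print(read_time())
E
```

```text
pics
scene 437.1912407612248 437.1912407612248 318.2341177329587 240.10540151265596 -0.04908020212630721 [[0.985, 0.149, -0.093, 479.114], [-0.175, 0.795, -0.581, -496.046], [-0.013, 0.588, 0.809, 896.889], [0.0, 0.0, 0.0, 1.0]] 0.995869140625
top 514.8685681544164 514.8685681544164 319.7670153246402 242.91956924928436 -0.05059904538346542 [[0.018, 0.981, -0.193, 364.515], [-1.0, 0.017, -0.005, 38.316], [-0.001, 0.193, 0.981, 1178.005], [0.0, 0.0, 0.0, 1.0]] 0.9960611979166667
0.1
```

View pics/scene0.png

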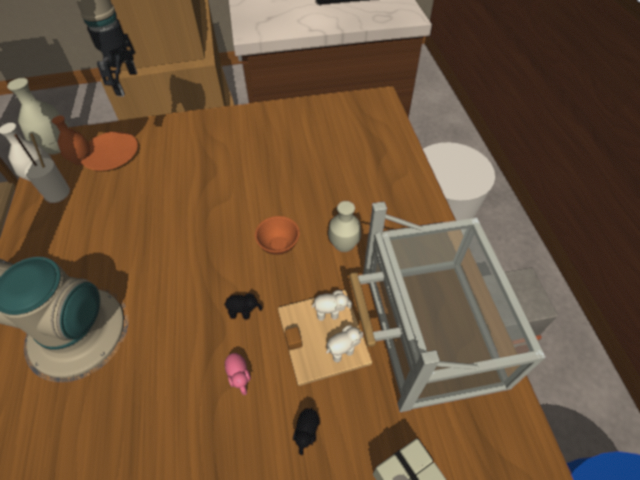

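View pics/top0.png

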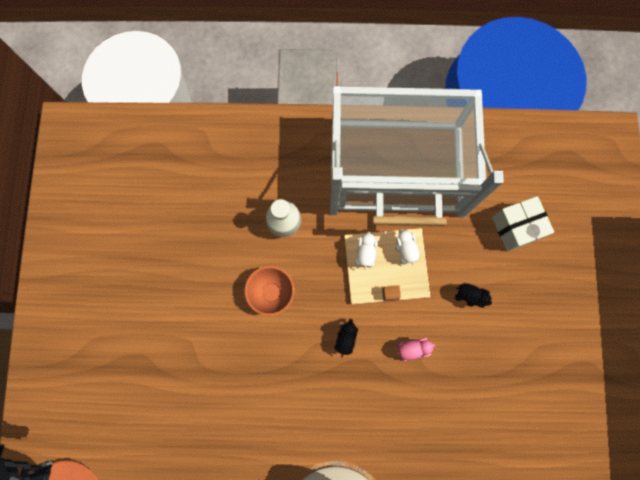

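The two views agree. In the scene view the case is at about (450,300), the board at (325,338), with its grip block at (292,337), and the white elephants at (331,303) and (344,341). In the top view the bar runs from (375,220) to (446,222), the block is at (391,293), and the vase, bowl and mould are clear to the sides. Next I'll enlarge the crops.

```bash
cat > h.py <<'E'
import numpy as np, cv2
def K(f): return np.array([[f["fx"],0,f["cx"]],[0,f["fy"],f["cy"]],[0,0,1]],float), np.array([float(f["k1"]),0,0,0])
F=np.diag([1,-1,-1.])
def ray(f,uv):
    k,d=K(f); p=cv2.undistortPoints(np.array([[uv]],float),k,d)[0,0]
    E=f["extrinsics"]; return E[:3,3], E[:3,:3]@(F@np.array([p[0],p[1],1]))
def atz(f,uv,z):
    o,r=ray(f,uv); return o+r*(z-o[2])/r[2]
def tri(f,a,g,b):
    (o,r),(p,s)=ray(f,a),ray(g,b)
    t=np.linalg.lstsq(np.c_[r,-s],p-o,rcond=None)[0]
    x,y=o+t[0]*r,p+t[1]*s
    return (x+y)/2,np.linalg.norm(x-y)
def proj(f,P):
    E=f["extrinsics"]; c=(np.atleast_2d(P)-E[:3,3])@E[:3,:3]@F
    k,d=K(f); return cv2.projectPoints(c,np.zeros(3),np.zeros(3),k,d)[0][:,0]
E
python3 - <<'E'
import cv2
a=cv2.imread("pics/top0.png")[160:310,320:520]; b=cv2.imread("pics/scene0.png")[195:415,270:560]
cv2.imwrite("pics/topc.png",cv2.resize(a,None,fx=4,fy=4,interpolation=cv2.INTER_CUBIC))
cv2.imwrite("pics/scenec.png",cv2.resize(b,None,fx=2.7,fy=2.7,interpolation=cv2.INTER_CUBIC))
E
```

```text
(no output)
```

View pics/topc.png

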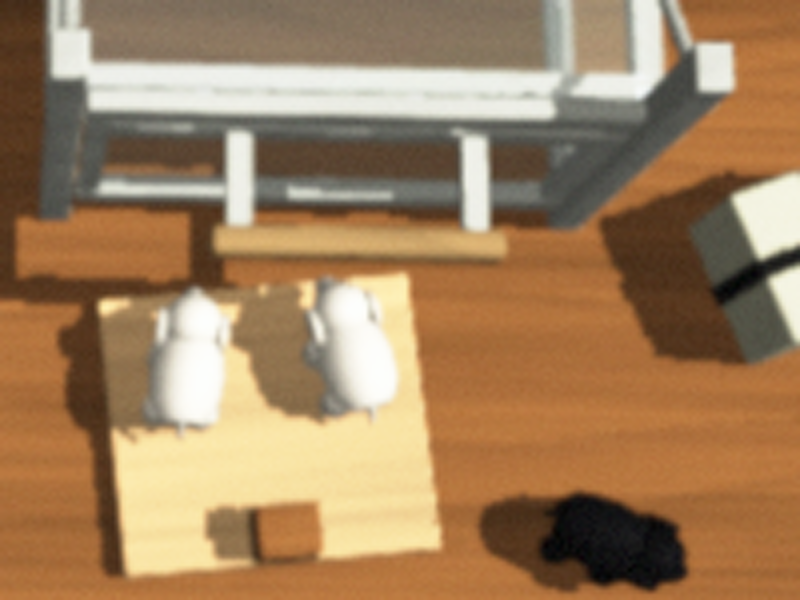

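View pics/scenec.png

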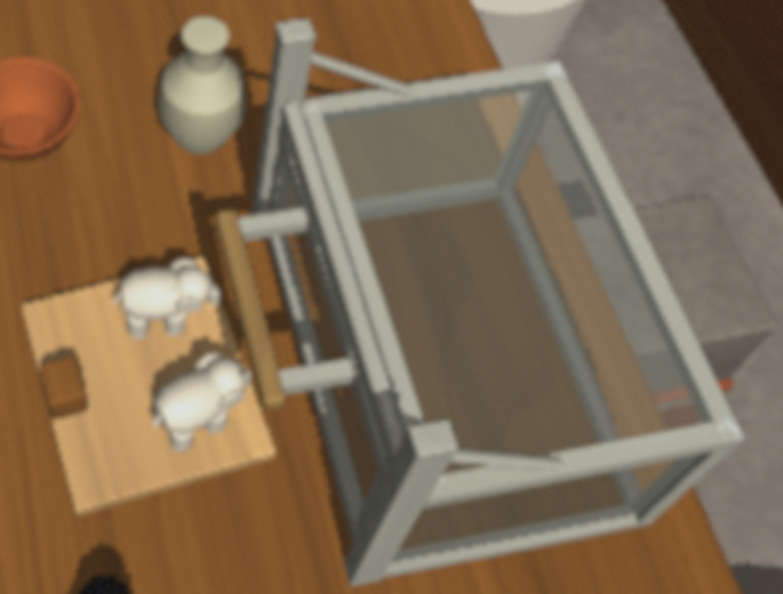

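The crops show the bar ends, post tops, board corners and block clearly. I'll triangulate them from hand-read pixels.

```bash
python3 - <<'E'
from h import *
T=dict(np.load("f_top.npz"));S=dict(np.load("f_scene.npz"))
t=lambda u:(u[0]/4+320-.375,u[1]/4+160-.375); s=lambda u:(u[0]/2.7+270-.3,u[1]/2.7+195-.3)
pts={"barL":((216,237),(228,212)),"barR":((506,243),(273,401)),
"postL":((70,53),(295,33)),"postR":((714,67),(435,440)),
"b_far_l":((98,300),(207,258)),"b_far_r":((408,273),(274,456)),"b_near_r":((441,549),(80,513)),"b_near_l":((125,576),(22,303)),
"blk_fl":((255,507),(75,350)),"blk_fr":((318,503),(86,405)),"blk_nr":((318,553),(50,415)),"blk_nl":((258,560),(42,358)),
"elL":((196,290),(203,283)),}
R={}
for n,(a,b) in pts.items():
    p,e=tri(T,t(a),S,s(b)); R[n]=p; print(n,p.round(1),"gap",e.round(1))
print("board top z16", [atz(T,t(pts[k][0]),16).round(1).tolist() for k in pts if k[:2]=="b_"])
print("board scene z16", [atz(S,s(pts[k][1]),16).round(1).tolist() for k in pts if k[:2]=="b_"])
for k,z in (("postL",270),("postR",270),("barL",148),("barR",148),("blk_fl",50),("blk_fr",50),("blk_nr",50),("blk_nl",50)): print(k,atz(T,t(pts[k][0]),z).round(1),atz(S,s(pts[k][1]),z).round(1))
E
```

```text
barL [616.3 -64.4 167.9] gap 2.6
barR [ 614.3 -211.1  168.9] gap 0.0
postL [677.8  13.  265. ] gap 0.2
postR [ 678.1 -287.9  265. ] gap 2.2
b_far_l [617.8 -11.9   8.3] gap 4.3
b_far_r [ 634.2 -192.6    9.3] gap 1.0
b_near_r [ 477.1 -208.7    5.4] gap 4.9
b_near_l [457.  -28.3  13.2] gap 2.5
blk_fl [493.2 -97.1  52.4] gap 3.2
blk_fr [ 496.7 -134.9   32.9] gap 0.0
blk_nr [ 468.7 -135.6   27.3] gap 1.2
blk_nl [465.7 -98.6  50.6] gap 5.9
elL [606.3 -64.   66.5] gap 6.9
board top z16 [[614.0, -11.7, 16.0], [633.2, -191.3, 16.0], [473.7, -206.9, 16.0], [455.5, -28.4, 16.0]]
board scene z16 [[618.7, -15.7, 16.0], [632.6, -195.0, 16.0], [479.5, -211.7, 16.0], [458.3, -29.6, 16.0]]
postL [676.   13.1 270. ] [676.3   9.  270. ]
postR [ 675.2 -286.   270. ] [ 677.7 -289.4  270. ]
barL [619.9 -66.5 148. ] [621.4 -52.3 148. ]
barR [ 619.5 -216.3  148. ] [ 618.2 -203.   148. ]
blk_fl [491.9 -97.6  50. ] [494.9 -95.7  50. ]
blk_fr [ 494.7 -132.3   50. ] [ 496.3 -142.1   50. ]
blk_nr [ 467.2 -132.1   50. ] [ 468.4 -145.1   50. ]
blk_nl [462.8 -99.1  50. ] [468.6 -97.8  50. ]
```

Sizes check out: posts 299 mm apart at z≈267, and board 160 x 180 with yaw ≈0.10. The bar triangulates to a top height of about 168, so the sash looks to be about 20 mm up already. I'll confirm that with depth and check IK for the poses.

```bash
python3 - <<'E'
from h import *
from workcell import *
def backp(f,uv):
    z=float(f["range_z"][int(round(uv[1])),int(round(uv[0]))]); o,r=ray(f,uv); return (o+r*z).round(1)
T=dict(np.load("f_top.npz"));S=dict(np.load("f_scene.npz"))
for u in (240,300,360,420,480):
    print("bar T",[backp(T,(u/4+320,v/4+160)).tolist() for v in (236,)])
print("bar S",[backp(S,(u/2.7+270,v/2.7+195)).tolist() for u,v in ((240,260),(248,300),(256,335))])
print("blk",backp(T,(287/4+320,528/4+160)),backp(S,(62/2.7+270,375/2.7+195)))
print("board",backp(T,(270/4+320,460/4+160)))
def Rp(pitch,yaw=0):
    z=np.array([np.cos(pitch),0,-np.sin(pitch)]);y=np.array([0,1.,0]);x=np.cross(y,z)
    c,s=np.cos(yaw),np.sin(yaw);return np.array([[c,-s,0],[s,c,0],[0,0,1]])@np.c_[x,y,z]
print(read_eef_rot().round(2).tolist())
D=np.array([[0,1,0],[1,0,0],[0,0,-1.]])  # y along x
for sg in (1,-1):
    R=D@np.diag([sg,sg,1]); 
    for z in (145,230,330): print("down",sg,z,inverse_kinematics([615,-138,z],R))
for p in (20,30,40,50):
  for sg in (1,-1):
    for P,w in (((390,-127,60),.1),((497,-116,36),.1),((732,-138,36),0)):
        q=inverse_kinematics(P,Rp(np.radians(p),w)@np.diag([sg,sg,1])); print(p,sg,P,None if q is None else np.round(q,2))
E
```

```text
bar T [[614.3, -77.1, 170.5]]
bar T [[615.2, -107.5, 169.2]]
bar T [[615.0, -137.4, 172.1]]
bar T [[616.4, -168.3, 168.9]]
bar T [[616.4, -198.3, 170.9]]
bar S [[617.0, -106.7, 170.9], [615.2, -138.3, 171.1], [614.9, -163.6, 168.3]]
blk [ 479.9 -116.1   49.2] [ 482.4 -115.4   50. ]
board [ 522.4 -111.8   11.9]
[[-0.96, 0.27, -0.0], [0.27, 0.96, -0.0], [0.0, -0.0, -1.0]]
down 1 145 [-3.31065258e-01  4.13628055e-01  1.51455682e+00 -4.44089210e-16
  1.21340778e+00 -3.31065258e-01]
down 1 230 [-3.31065258e-01  3.60153802e-01  1.38268884e+00 -4.44089210e-16
  1.39875001e+00 -3.31065258e-01]
down 1 330 [-3.31065258e-01  3.27889454e-01  1.19095684e+00 -4.44089210e-16
  1.62274636e+00 -3.31065258e-01]
down -1 145 None
down -1 230 None
down -1 330 None
20 1 (390, -127, 60) None
20 1 (497, -116, 36) None
20 1 (732, -138, 36) [-0.51  0.78  2.3   2.62  1.17  1.6 ]
20 -1 (390, -127, 60) None
20 -1 (497, -116, 36) None
20 -1 (732, -138, 36) [-0.51  0.78  2.3   2.62  1.17 -1.54]
30 1 (390, -127, 60) None
30 1 (497, -116, 36) None
30 1 (732, -138, 36) [-0.48  0.64  2.23  2.56  0.81  1.74]
30 -1 (390, -127, 60) None
30 -1 (497, -116, 36) None
30 -1 (732, -138, 36) [-0.48  0.64  2.23  2.56  0.81 -1.4 ]
40 1 (390, -127, 60) None
40 1 (497, -116, 36) [-0.85  0.49  2.61  2.16  0.85  1.62]
40 1 (732, -138, 36) [-0.44  0.55  2.12  2.35  0.48  2.01]
40 -1 (390, -127, 60) None
40 -1 (497, -116, 36) [-0.85  0.49  2.61  2.16  0.85 -1.52]
40 -1 (732, -138, 36) [-0.44  0.55  2.12  2.35  0.48 -1.13]
50 1 (390, -127, 60) [-1.09  0.19  2.6   1.51  0.64  2.13]
50 1 (497, -116, 36) [-0.72  0.33  2.47  1.89  0.52  2.09]
50 1 (732, -138, 36) None
50 -1 (390, -127, 60) [-1.09  0.19  2.6   1.51  0.64 -1.01]
50 -1 (497, -116, 36) [-0.72  0.33  2.47  1.89  0.52 -1.05]
50 -1 (732, -138, 36) [-0.41  0.51  1.99  1.6   0.26 -0.35]
```

```bash
cat >> h.py <<'E'
def Rp(pitch,yaw=0,sg=-1):
    z=np.array([np.cos(pitch),0,-np.sin(pitch)]);y=np.array([0,1.,0]);x=np.cross(y,z)
    c,s=np.cos(yaw),np.sin(yaw);return np.array([[c,-s,0],[s,c,0],[0,0,1]])@np.c_[x,y,z]@np.diag([sg,sg,1])
D=np.array([[0,1,0],[1,0,0],[0,0,-1.]])
E
python3 - <<'E'
from h import *
from workcell import *
T=dict(np.load("f_top.npz"))
for n,u in (("pink",(415,350)),("black1",(347,338)),("black2",(473,295)),("vase",(283,218)),("bowl",(269,291)),("mould",(524,222))): print(n,atz(T,u,40).round(0))
for p in (42,46,50):
  r=np.radians(p)
  for x,y,z,w in ((481,-116,120,.1),(481,-116,45,.1),(540,-122,45,.075),(600,-127,45,.05),(660,-133,45,.02),(716,-138,45,0)):
    P=np.array([x,y,z])+15*Rp(r,w)[:,2]; q=inverse_kinematics(P,Rp(r,w)); print(p,P.round(),None if q is None else np.round(q,2))
E
```

```text
pink [ 355. -167.   40.]
black1 [379. -19.  40.]
black2 [ 477. -298.   40.]
vase [645. 129.  40.]
bowl [478. 154.  40.]
mould [ 646. -422.   40.]
42 [ 492. -115.  110.] [-0.83  0.18  2.48  1.71  0.65 -0.91]
42 [ 492. -115.   35.] [-0.83  0.45  2.59  2.13  0.78 -1.46]
42 [ 551. -121.   35.] [-0.69  0.45  2.47  2.21  0.69 -1.34]
42 [ 611. -126.   35.] [-0.58  0.47  2.35  2.26  0.6  -1.24]
42 [ 671. -133.   35.] [-0.5   0.5   2.22  2.29  0.51 -1.15]
42 [ 727. -138.   35.] [-0.44  0.54  2.1   2.28  0.43 -1.06]
46 [ 491. -115.  109.] [-0.78  0.15  2.43  1.55  0.57 -0.69]
46 [ 491. -115.   34.] [-0.78  0.38  2.54  2.04  0.65 -1.29]
46 [ 550. -121.   34.] [-0.65  0.41  2.42  2.1   0.56 -1.17]
46 [ 610. -126.   34.] [-0.55  0.44  2.3   2.12  0.48 -1.07]
46 [ 670. -133.   34.] [-0.48  0.48  2.17  2.11  0.4  -0.95]
46 [ 726. -138.   34.] [-0.43  0.52  2.05  2.04  0.33 -0.81]
50 [ 491. -115.  109.] [-0.73  0.13  2.37  1.34  0.51 -0.44]
50 [ 491. -115.   34.] [-0.73  0.34  2.48  1.91  0.53 -1.09]
50 [ 550. -121.   34.] [-0.62  0.37  2.37  1.93  0.45 -0.96]
50 [ 610. -127.   34.] [-0.53  0.41  2.25  1.9   0.38 -0.82]
50 [ 670. -133.   34.] [-0.46  0.46  2.12  1.82  0.31 -0.64]
50 [ 726. -138.   34.] [-0.41  0.51  2.    1.65  0.26 -0.41]
```

IK is smooth all along at a 50° pitch, and the hand stays clear of the pink elephant (355,-167). Raising the sash first.

```bash
python3 - <<'E'
from h import *
from workcell import *
movel([156.6,553.3,340],v=300)
move_pose([615,-138,340],D); command_gripper(50,40)
movel([615,-138,220],v=200); movel([615,-138,146],v=80)
print(read_time(),read_wrist_force().round(1),read_tool_pos().round(1))
command_gripper(0,60)
print(read_grip_width(),read_gripper_force(),read_wrist_force().round(1))
movel([615,-138,176],v=60); print(read_wrist_force().round(1),read_grip_width())
movel([615,-138,316],v=110); print(read_wrist_force().round(1),read_grip_width(),read_time())
f=grab_frame("scene"); cv2.imwrite("pics/s1.png",f["color"][:,:,::-1])
E
```

```text
5.7917 [-4.1  0.1 -1.3] [ 613.5 -138.   145.8]
15.000225510464961 60.52712559700012 [-1.8 -0.4  3.2]
[-0.7 -1.5  4.8] 15.008893594708315
[ 3.7 -3.9 -0.3] 14.688922566325365 8.2667
```

View pics/s1.png

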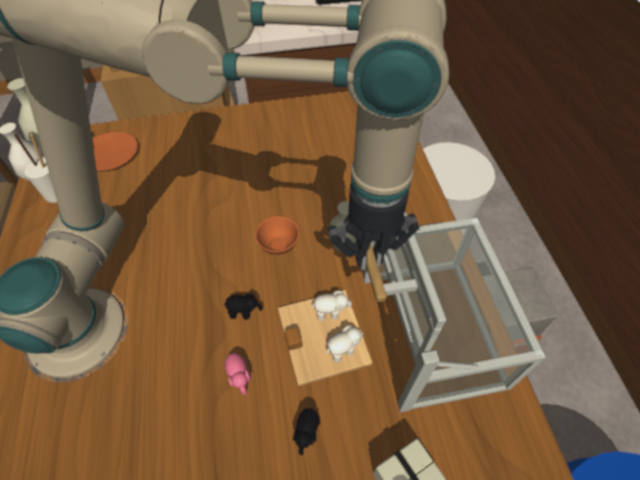

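The sash is up, with its bar gripped near pixel (375,275), and the elephants and board are untouched. I'll release, then go to the block from above with the tool pitched.

```bash
python3 - <<'E'
from h import *
from workcell import *
command_gripper(48); movel([615,-138,400],v=200); movel([470,-138,400],v=250)
r=np.radians(50); R=Rp(r,.1); g=np.array([481,-116.5,45]); P=g+15*R[:,2]
move_pose(P+[0,0,110],R); command_gripper(62,40)
print(read_time(),read_wrist_force().round(1))
movel(P+[0,0,40],v=150); movel(P,v=60)
print(read_time(),read_wrist_force().round(1),read_tool_pos().round(1),P.round(1))
f=grab_frame("top"); cv2.imwrite("pics/t2.png",cv2.resize(f["color"][120:360,260:580,::-1],None,fx=2.5,fy=2.5))
E
```

```text
11.4 [ 0.3  0.5 -0. ]
12.8583 [ 0.5  0.7 -0.3] [ 491.  -115.8   34.2] [ 490.6 -115.5   33.5]
```

View pics/t2.png

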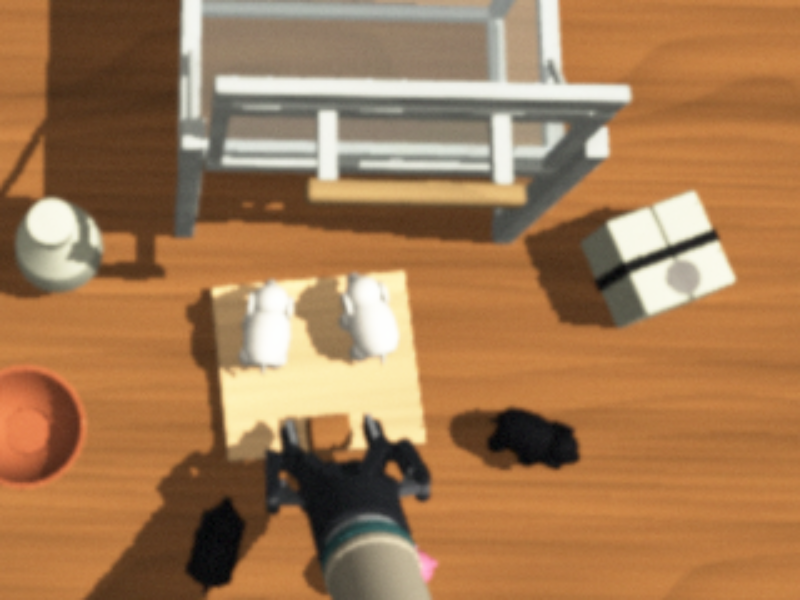

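Fingers straddle the block (pixel (330,432)), one each side. Gripping and sliding.

```bash
python3 - <<'E'
from h import *
from workcell import *
r=np.radians(50)
p0=read_tool_pos()
command_gripper(0,35); print(read_grip_width(),read_gripper_force(),read_wrist_force().round(1))
def to(g,w,v):
    R=Rp(r,w); P=np.array([g[0],g[1],p0[2]-15*R[2,2]])+15*R[:,2]; movel(P,R,v=v); print(read_time(),read_tool_pos().round(1),read_wrist_force().round(1),round(read_grip_width(),1))
to((545,-126),.05,45)
to((718,-138),0,50)
f=grab_frame("top"); cv2.imwrite("pics/t3.png",cv2.resize(f["color"][60:300,260:580,::-1],None,fx=2.5,fy=2.5))
E
```

```text
35.090745128267905 34.91252303123474 [-4.  -2.   5.9]
14.85 [ 553.7 -124.5   34.1] [-5.   1.2  5. ] 35.4
18.4667 [ 726.7 -137.6   34.2] [-5.2  0.6  5.5] 35.1
```

View pics/t3.png

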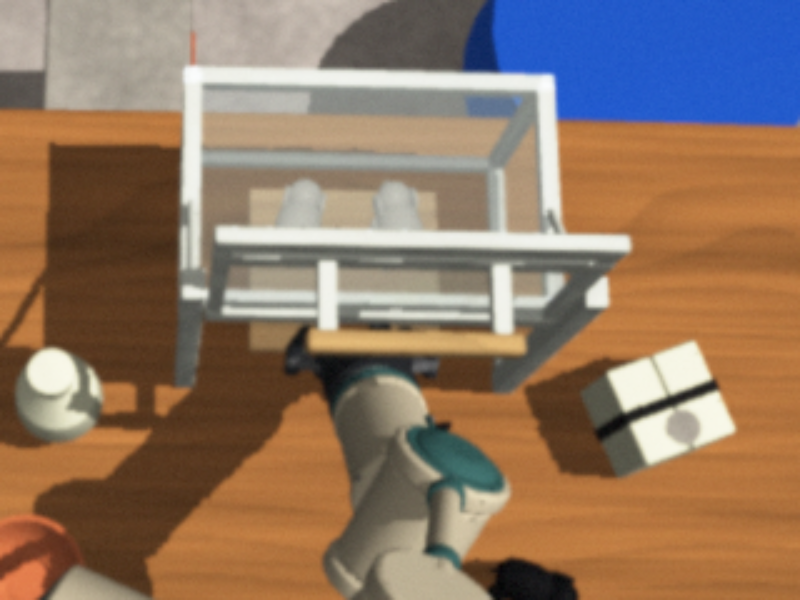

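The board is in the case with both elephants upright. Its near left corner is at about crop (249,350) and its far edge at about (249,190). Checking this in mm before releasing.

```bash
python3 - <<'E'
from h import *
T=dict(np.load("f_top.npz"))
for n,u,z in (("near",(249,350),16),("far",(249,190),16),("farR",(437,193),16),("guide base L inner front",(197,385),0),("guide base R front",(507,392),0)): print(n,atz(T,(260+u[0]/2.5-.3,60+u[1]/2.5-.3),z).round(1))
E
```

```text
near [698.2 -46.5  16. ]
far [857.9 -46.2  16. ]
farR [ 858.6 -227.5   16. ]
guide base L inner front [667.7   1.3   0. ]
guide base R front [ 666.3 -292.1    0. ]
```

```bash
python3 - <<'E'
from h import *
from workcell import *
p=read_tool_pos(); movel(p+[6,0,0],v=30)
command_gripper(58); dwell(.2); print(read_wrist_force().round(1),read_grip_width())
movel([620,p[1],p[2]+4],v=80); movel([500,p[1],p[2]+20],v=150); movel([480,-138,150],v=200)
print(read_time(),read_wrist_force().round(1))
move_pose([470,-138,400],D); movel([614,-138,400],v=250); command_gripper(48)
movel([614,-138,316],v=100); print(read_time(),read_wrist_force().round(1))
command_gripper(0,60); print(read_grip_width(),read_wrist_force().round(1))
f=grab_frame("scene"); cv2.imwrite("pics/s4.png",cv2.resize(f["color"][180:420,250:570,::-1],None,fx=2.5,fy=2.5))
E
```

```text
[-0.3 -0.1  0.5] 57.85738899614306
22.7667 [-0.1 -0.4  0. ]
25.85 [ 0.4 -0.4 -0.1]
14.726676704918054 [ 3.7 -0.   1.6]
```

View pics/s4.png

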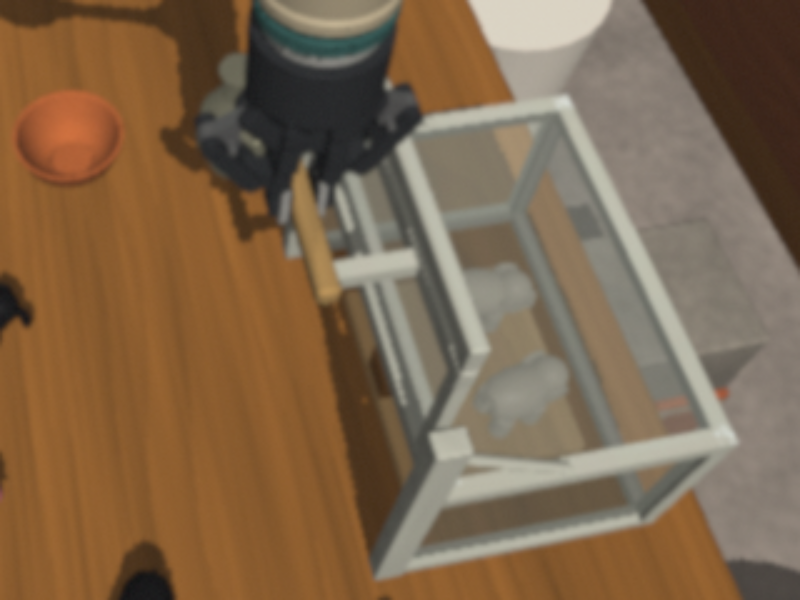

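Both elephants stand on the board inside, at (500,290) and (525,390), and the bar is gripped. Lowering until it bottoms out.

```bash
python3 - <<'E'
from h import *
from workcell import *
movel([614,-138,180],v=90); print(read_wrist_force().round(1))
movel([614,-138,134],v=50); print(read_wrist_force().round(1))
z=134
while z>112:
    z-=1.5; movel([614,-138,z],v=20); f=read_wrist_force(); print(z,f.round(1),read_tool_pos()[2].round(1))
    if f[2]>18: break
command_gripper(48); dwell(.2); movel([614,-138,260],v=150); print(read_time())
for n in("top","scene"):
    f=grab_frame(n); np.savez("e_%s.npz"%n,**f)
    if n=="top": a=f["color"][120:300,320:520,::-1]
    else: b=f["color"][180:420,250:570,::-1]
cv2.imwrite("pics/e.png",np.hstack([cv2.resize(a,(400,360)),cv2.resize(b,(400,300)) if 0 else cv2.resize(b,(400,360))]))
T=f and dict(np.load("e_top.npz"))
for u in (340,350,360,420,430,440):
  for v in (221,222,223,224,225,226,227):
    d=float(T["range_z"][v,u]); o,r=ray(T,(u,v)); P=o+r*d
    if 600<P[0]<630 and P[2]>100: print(u,v,P.round(0))
E
```

```text
[5.2 0.3 2.3]
[ 5.7 -0.4  2.2]
132.5 [6.3 0.6 4.9] 133.3
131.0 [5.4 1.  3.9] 131.8
129.5 [5.4 1.  3.7] 130.3
128.0 [5.2 1.2 4.3] 128.8
126.5 [6.1 1.1 2. ] 127.3
125.0 [4.9 1.2 4.6] 125.8
123.5 [5.6 0.7 6.3] 124.7
122.0 [ 2.6  1.  12.5] 124.7
120.5 [ 0.7  2.1 18.7] 124.6
32.9667
440 221 [ 618. -204.  148.]
440 222 [ 615. -203.  149.]
440 223 [ 614. -204.  147.]
440 224 [ 613. -204.  144.]
440 225 [ 609. -203.  150.]
440 226 [ 607. -203.  149.]
440 227 [ 607. -205.  139.]
```

View pics/e.png

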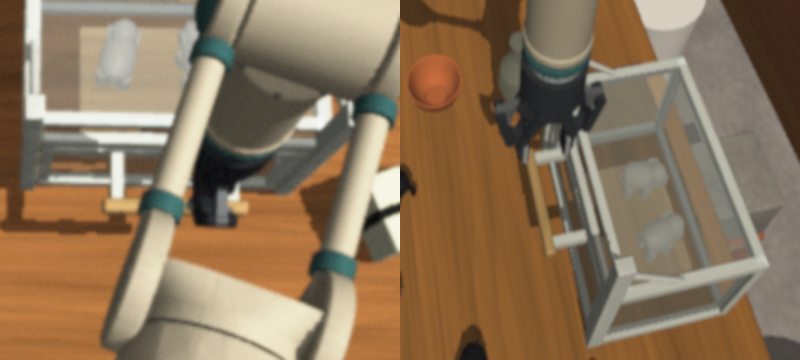

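The sash stopped hard with its bar top at 148 mm, which is the shut height. Both elephants are standing inside and the robot is clear of everything, so I'm handing in.

```bash
python3 -c "
from workcell import *
movel([560,-138,330],v=200); dwell(.3); print(sign_off(),read_time())"
```

```text
the job is handed in; nothing more can be done
the job is handed in; nothing more can be done
```

I raised the sash, slid the board fully inside with both elephants still standing, lowered the sash to its stop, left the vase, bowl and mould alone, and handed the job in at about 34 s of the 72 s allowed; the hand-in call gave no verdict.

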